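Draw up the edge lipping with the one-hand clamp

ROBOT

A 6-joint arm with a two-finger parallel gripper is mounted at the origin on the work surface. World frame = base frame: x ahead of the robot, y to its left, z up, the work surface at z = 0. Lengths are in m, angles in rad, forces in N, time in s.
With the tool pointing down it reaches from about 0.35 to 0.925 m from the base axis. Payload 6.4 kg.
Tool frame: the origin (TCP) lies between the finger pads; the fingertips stand 11 mm ahead of it and the grasp point (between the pads) lies 8 mm behind it (arm.finger_overhang is the distance from the TCP to the fingertips, in m); z points along the fingers, y is the line along which they close (so a half turn about z gives the same grasp; the last joint's range is limited). The gripper opens to 94 mm and grips with 3 to 60 N. Pads are 16 mm wide; open, the fingers measure 119 mm over their backs; the gripper's body (75 mm by 177 mm) begins 78 mm behind the grasp point.
Start: joints at [1.138, 0.245, 1.558, -0, 1.339, -0.174], TCP at [0.166, 0.628, 0.216] pointing down, gripper open.
Joint ranges: [-3.13, 3.13], [-1.02, 2.26], [0.13, 2.54], [-0.95, 4.09], [0.21, 2.88], [-2.74, 2.74]. Speed limits (rad/s): [2.57, 2.57, 3.14, 3.14, 3.14, 3.14].

INTERFACE

Orientations are given as a unit quaternion [x, y, z, w].
In Python, from cell import arm gives the robot as it stands. The module is installed in compiled form; this text tells all that it offers.
- The arm moves only by the shell command python3 -m handwheel 'ROWS' [OPENING] [FORCE]. ROWS is JSON, a list of rows, each an object with "dp": the shift along the world's x, y, z each as a share of 0.02 m, from -1 to 1, a list of three; "rotation": the turn, a rotation vector about the world's x, y, z each as a share of 0.5 rad, from -1 to 1, a list of three. In form: [{"dp": [dx, dy, dz], "rotation": [ax, ay, az]}, ...]. A call has 1 to 8 rows; each row shifts and turns the commanded pose from where the row before left it; what a row does not reach is not made up. A row lasts 1/10 s, in which the tool goes at most 50 mm and 8.59 degrees, less where a joint would pass 70% of its speed; a pose out of reach is approached as far as the arm can. A call with a number of a shift or a turn outside -1 to 1 is refused whole. A call with a gripper value outside its range is refused whole. OPENING is the opening, from 0 (shut) to 1 (fully open), set as the call begins (- or left out, the last holds). The fingers move at their own pace and stop on an object; FORCE is the grip in N (left out, the last holds). Time passes only in rows, so rows that do not move let the fingers close. It gives the time, the measured TCP pose, the force, the opening and the grip force at its end, in the units of the state.
- arm.sense(): the state, without advancing time (a new reading comes with each control period).
- arm.read_camera(name): name is "scene" or "top"; returns a dict with "color" (420x560x3 uint8, red, green, blue), "fx", "fy", "cx", "cy" (pixels), "R" (3x3) and "t" (3): a world point X has camera coordinates R X + t. Camera axes: x right, y down, z forward; pixel columns grow to the right and rows downward; lengths in m; the calibration is good to about 2 mm. A picture is of the moment at which its call begins. There is no depth.
- arm.finish_job(): hands the job in; it is judged then, once.
The state is a dict: "time": time; "qpos": joint angles; "qvel": joint speeds; "joint_efforts": joint torques, N m; "position": TCP position; "eef_rot": TCP orientation; "force": force on the tool from outside, world axes, zero at the start; "wrist_torque": the same for the moment, N m; "width": finger opening in m; "gripper_force": force on a finger pad.
Only numpy, scipy, OpenCV 4.12 (cv2) and the standard library are available. Lean on these libraries where they do the work, as an engineer would, in place of code of your own. Each camera call takes 0.05 s, during which the arm holds its last target. There are 200 camera calls.

TASK

Close the one-hand bar clamp on the little honeycomb-board panel and its wooden edge lipping: pump the trigger with full strokes, letting it spring right back in between, until the far jaw has pushed the lipping tight against the panel and the panel tight against the near jaw. Work the clamp by its trigger and grip only, without touching the bar, the jaws or the work and without shifting the things lying around. Finish while still squeezing the trigger, so that the joint stays firmly pinched, but gently, with about 20 N on the trigger, so as not to crush the paper honeycomb.

Things in the scene. Friction and masses are not known exactly. Their poses are not given: they have to be found in the camera images.
- clamp: Fixed part (housing, pistol grip) of a one-hand ratchet bar clamp lying on its side on a plywood jig board, 12 mm thick, fixed to the bench. Origin on the bench under the bar, amid the housing. +y: along the bar to the far jaw; -x: along the grip, away from the work; z up. Mid-plane of bar, grip, trigger and jaws: 42 mm over the bench. Housing x -32 to 40, y -56 to 28, top 59 mm.
- handle_back (a point): Middle of the back face (-y side) of the rigid pistol grip, level with trigger_front: clamp frame (-65, -44, 42) mm. The grip is 22 mm thick (y -44 to -22), 30 mm high, from x -32 to -120 mm, then a butt (y -49 to -19) to x -132 mm; it overhangs the bare bench.
- trigger_blade: The trigger, a black lever beside the pistol grip on its +y side: blade 12 mm thick, 26 mm high, 65 to 135 mm from its pivot, then a flared tip. Origin at the pivot, clamp frame (30, -3.5, 42) mm; its -x axis runs out along the blade. Squeezed towards the grip (clamp -y) it draws the bar; let go, it springs back.
- trigger_front (a point): Middle of the front (+y) face of the blade, 95 mm from the pivot, where to squeeze. At rest at about (-64, 12, 42) mm in the clamp frame, 56 mm over trigger and grip; fully squeezed at y = -7 mm, 37 mm over both. The grip never moves: the finger on the trigger must travel the whole 19 mm. A gripper blocked on the trigger side alone may press there with twice its set grip.
- trigger (a joint): Trigger angle, rad: 0 sprung back, 0.2 at its stop. Spring 3 to 4.5 N at trigger_front; with the jaw running free a squeeze takes 9 to 11 N. Teeth 5.5 mm apart: a full stroke (under 0.1 m/s) and full return draws the bar 5.5 mm, the first maybe less; 4 to 8 needed. With the work pinched the trigger stalls part-way; pinch = about 2.2 x (squeeze - 4 N) - 10 N. Over 28 N it may skip.
- bar: The sliding steel bar (20 x 7 mm, saw teeth on its grip side) with the far jaw, which reaches out to clamp +x at its end; axes as the clamp's. It moves only along clamp -y as the trigger is pumped; a 10 N brake keeps it in place between strokes, but the pinch slackens when the trigger is let go. It sticks out up to 0.2 m behind the housing (clamp -y).
- far_pad (a point): Centre of the far jaw's rubber pad face (44 mm wide, 52 mm high), which looks to clamp -y. At the start it stands 110 to 128 mm from near_pad; 90 mm when the work is pinched.
- near_jaw: The fixed near jaw, which reaches out to clamp +x from the housing; origin in the clamp frame (0, 0, 42) mm.
- near_pad (a point): Centre of the near jaw's rubber pad face (44 x 52 mm), which looks to clamp +y: clamp frame (66, 50, 42) mm.
- panel: Loose panel of paper honeycomb board, 110 x 75 x 34 mm (x, y, z), lying flat on the jig board beside the bar, next to the near jaw; origin at the centre of its underside. Crushes if pinched with more than 60 N.
- lipping: Loose solid-wood edge strip, 110 x 15 x 34 mm (x, y, z), standing on the jig board between the panel and the far jaw, a few mm off the panel; origin at the centre of its underside.
- glue: Bystander: white glue bottle, 48 mm across, 115 mm tall, standing; origin at the centre of its underside.
- square: Bystander: try square lying flat, dark wooden stock 18 x 110 x 16 mm along y with a steel blade 130 mm towards +x; origin under the stock.
- sander: Bystander: cork sanding block 60 x 110 x 34 mm; origin at the centre of its underside.
Things that resemble listed ones, but are neither listed nor needed, are in the scene too. Several things have the shape of the lipping; the one meant has the colours described above.

How it is judged:
By the outcome, as a careful person would: the job done as asked, in the order asked, and still so for the second after the job is handed in, while the arm keeps its last pose, push and grip.
It also fails if it takes over 58 s, if anything falls off the work surface, if the arm or the gripper's body presses on something with over 40 N, if the wrist force passes 120 N, or if a joint passes its speed limit or range.

## Working session

There is one attempt and no reset: what is moved stays moved. The work goes in short steps, Python scripts to look and compute and a shell command to move; the robot and the scene stay as the last step left them, time stands still between calls to the robot, and variables do not carry over. Pictures are saved under pics/ and viewed, at most 10 in all, crops included, and the job is handed in when it is done.

```bash
mkdir -p pics; python3 - <<'E'
from cell import arm
import cv2
s=arm.sense();print({k:s[k] for k in('time','position','eef_rot','width','force')})
for n in('scene','top'):
    c=arm.read_camera(n);cv2.imwrite(f'pics/{n}0.png',c['color'][:,:,::-1]);print(n,c['fx'],c['cx'],c['cy'],c['R'],c['t'])
E
```

```text
{'time': 0.0, 'position': array([0.16610537, 0.62783589, 0.215371  ]), 'eef_rot': array([ 1.29034563e-01,  9.91639649e-01, -9.01445971e-04, -2.76011729e-04]), 'width': 0.09414429801979778, 'force': array([-0.34462413, -0.24398217,  0.59780697])}
scene 500.7244823766864 275.12164950423687 209.20390836146206 [[-0.29453016  0.95550907 -0.01595008]
 [ 0.6014396   0.17236823 -0.7801023 ]
 [-0.74264553 -0.23935666 -0.62544864]] [ 0.12507751 -0.2965262   1.51699409]
top 475.90440138400635 267.3861041886619 215.34401039704957 [[ 0.01974767 -0.99980095 -0.00284284]
 [-0.98262579 -0.01888344 -0.18463469]
 [ 0.18454426  0.00643955 -0.98280311]] [0.07025901 0.59652666 0.98172979]
```

View pics/scene0.png

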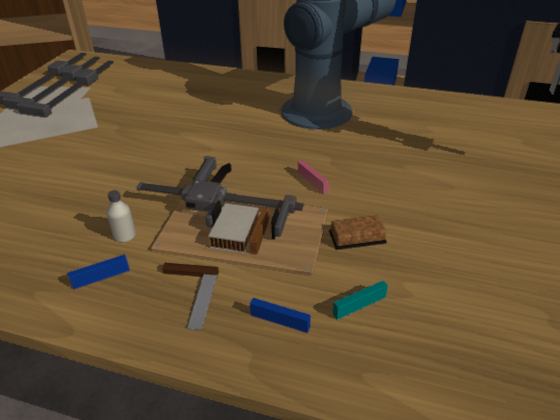

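View pics/top0.png

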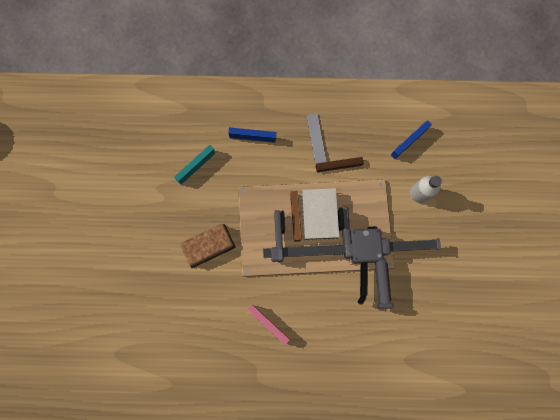

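The top view shows the bar from (438,243) to (265,253), with the housing at about (367,245), the grip butt at about (384,303) and the trigger tip at about (362,300). I'll zoom in on both views.

```bash
python3 - <<'E'
import cv2,numpy as np
a=cv2.imread('pics/top0.png')[185:315,255:445];b=cv2.imread('pics/scene0.png')[150:270,130:310]
cv2.imwrite('pics/ztop.png',cv2.resize(a,None,fx=4,fy=4,interpolation=cv2.INTER_CUBIC))
cv2.imwrite('pics/zsc.png',cv2.resize(b,None,fx=4,fy=4,interpolation=cv2.INTER_CUBIC))
E
```

```text
(no output)
```

View pics/ztop.png

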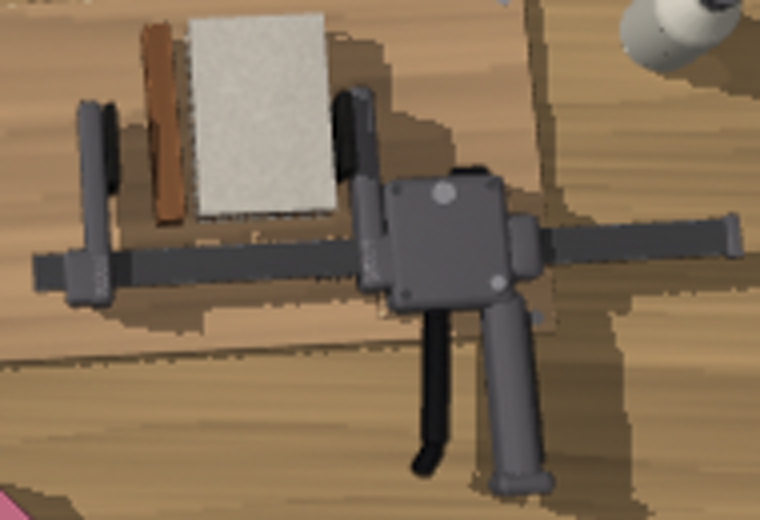

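The zoom shows the grip as a cylinder from (505,300) to (522,490) and the trigger blade from (435,310) to (430,440). The bar axis runs through (150,265) and (640,240), the near pad face is at about u=337, and the housing corners are at (388,180) and (508,305). I'll fit the clamp pose and overlay it on both views.

```bash
cat > h.py <<'E'
import numpy as np
def proj(c,X):
    p=np.atleast_2d(X)@np.array(c['R']).T+c['t'];return np.c_[c['fx']*p[:,0]/p[:,2]+c['cx'],c['fy']*p[:,1]/p[:,2]+c['cy']]
def unproj(c,u,v,z):
    R=np.array(c['R']);d=R.T@[(u-c['cx'])/c['fx'],(v-c['cy'])/c['fy'],1];o=-R.T@c['t'];return o+d*(z-o[2])/d[2]
def w(q,P):
    P=np.atleast_2d(P)/1000.;c,s=np.cos(q[2]),np.sin(q[2]);return np.c_[q[0]+c*P[:,0]-s*P[:,1],q[1]+s*P[:,0]+c*P[:,1],P[:,2]]
E
python3 - <<'E'
from h import *;from cell import arm;import cv2
from scipy.optimize import least_squares
c=arm.read_camera('top');k=arm.read_camera('scene')
Z=lambda u,v,z:unproj(c,255+u/4,185+v/4,z/1000)
# (u,v,z, cx,cy) nan=free
n=np.nan
D=[(150,265,45.5,0,n),(640,240,45.5,0,n),(445,178,59,40,n),(447,311,59,-32,n),(522,492,47,-132,n),(493,488,47,n,-19),(553,488,47,n,-49),(496,400,47,n,-22),(540,400,45,n,-44),(335,135,66,n,50)]
def r(q):
    o=[]
    for u,v,z,a,b in D:
        d=Z(u,v,z)[:2]-q[:2];cs,s=np.cos(q[2]),np.sin(q[2]);l=1000*np.array([cs*d[0]+s*d[1],-s*d[0]+cs*d[1]])
        o.append(l[0]-a if b!=b else l[1]-b)
    return np.array(o)
f=least_squares(r,[.4,-.15,0]);print(f.x,r(f.x).round(1));q=f.x;np.save('q.npy',q)
P=lambda *a:w(q,a)
sets=[[(-32,-44,57),(-120,-44,57),(-120,-22,57),(-32,-22,57)],[(40,-56,59),(-32,-56,59),(-32,28,59),(40,28,59)],[(88,50,68),(44,50,68),(44,50,16),(88,50,16)],[(-132,-49,42),(-132,-19,42)],[(-64,12,55),(-64,12,29)],[(-64,0,55),(-105,12,55)]]
for nm,cc,(y0,y1,x0,x1) in(('top',c,(185,315,255,445)),('sc',k,(150,270,130,310))):
    im=cv2.resize(cv2.cvtColor(cc['color'],cv2.COLOR_RGB2BGR)[y0:y1,x0:x1],None,fx=4,fy=4)
    for i,s in enumerate(sets):cv2.polylines(im,[((proj(cc,P(*s))-[x0,y0])*4).astype(int)],True,[(0,255,0),(0,255,255),(255,0,255),(0,0,255),(255,255,0),(255,128,0)][i])
    cv2.imwrite(f'pics/o{nm}.png',im)
a,b=cv2.imread('pics/otop.png'),cv2.imread('pics/osc.png')
o=np.zeros((1000,760,3),np.uint8);o[:520]=a;o[520:,:720]=b;cv2.imwrite('pics/ov.png',cv2.resize(o,None,fx=.6,fy=.6,interpolation=cv2.INTER_AREA))
print(P((-64,12,42),(-65,-44,42),(-132,-34,42)).round(4), [Z(*t).round(3) for t in((190,215,46),(160,220,46))])
E
```

```text
[ 0.52906526 -0.12978583  0.0797497 ] [ 2.1 -0.4 -2.  -1.4  1.7  1.9  0.2 -1.5 -3.4  2.8]
[[ 0.4643 -0.1229  0.042 ]
 [ 0.4678 -0.1788  0.042 ]
 [ 0.4002 -0.1742  0.042 ]] [array([0.546, 0.004, 0.046]), array([0.543, 0.021, 0.046])]
```

View pics/ov.png

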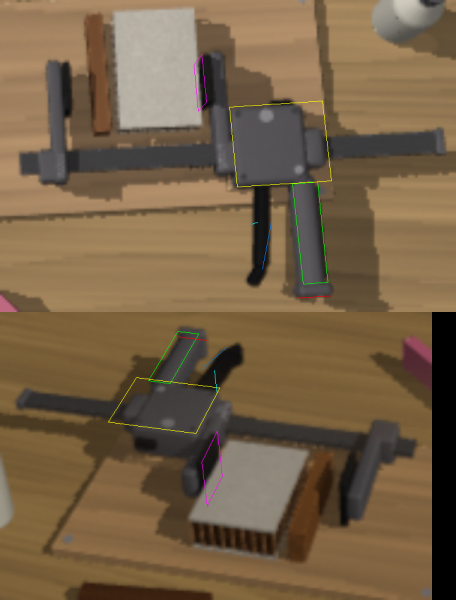

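The fit is good to about 2–3 mm: clamp yaw is 0.08 and the overlay matches the grip, the trigger front and the housing. I'll go above the grip at world (0.466, -0.155).

```bash
R='python3 -m handwheel'
python3 -m handwheel '[{"dp":[1,-1,0],"rotation":[0,0,0.085]},{"dp":[1,-1,0],"rotation":[0,0,0.085]},{"dp":[1,-1,0],"rotation":[0,0,0.085]},{"dp":[1,-1,0],"rotation":[0,0,0.085]},{"dp":[1,-1,0],"rotation":[0,0,0.085]},{"dp":[1,-1,0],"rotation":[0,0,0.085]},{"dp":[1,-1,0],"rotation":[0,0,0.085]},{"dp":[1,-1,0],"rotation":[0,0,0.085]}]' 1 13
python3 -m handwheel '[{"dp":[1,-1,0],"rotation":[0,0,0]},{"dp":[1,-1,0],"rotation":[0,0,0]},{"dp":[1,-1,0],"rotation":[0,0,0]},{"dp":[1,-1,0],"rotation":[0,0,0]},{"dp":[1,-1,0],"rotation":[0,0,0]},{"dp":[1,-1,0],"rotation":[0,0,0]},{"dp":[1,-1,0],"rotation":[0,0,0]},{"dp":[0,-1,0],"rotation":[0,0,0]}]'
python3 -m handwheel '[{"dp":[0,-1,0],"rotation":[0,0,0]},{"dp":[0,-1,0],"rotation":[0,0,0]},{"dp":[0,-1,0],"rotation":[0,0,0]},{"dp":[0,-1,0],"rotation":[0,0,0]},{"dp":[0,-1,0],"rotation":[0,0,0]},{"dp":[0,-1,0],"rotation":[0,0,0]},{"dp":[0,-1,0],"rotation":[0,0,0]},{"dp":[0,-1,0],"rotation":[0,0,0]}]'
python3 -m handwheel '[{"dp":[0,-1,0],"rotation":[0,0,0]},{"dp":[0,-1,0],"rotation":[0,0,0]},{"dp":[0,-1,0],"rotation":[0,0,0]},{"dp":[0,-1,0],"rotation":[0,0,0]},{"dp":[0,-1,0],"rotation":[0,0,0]},{"dp":[0,-1,0],"rotation":[0,0,0]},{"dp":[0,-1,0],"rotation":[0,0,0]},{"dp":[0,-1,0],"rotation":[0,0,0]}]'
```

```text
time: 1.0
position: [0.3269, 0.4674, 0.2163]
eef_rot: [-0.042, 0.999, -0.0, -0.0]
force: [-0.0, 0.1, 0.2]
width: 0.094
gripper_force: 0.0
time: 1.8
position: [0.4681, 0.3071, 0.2164]
eef_rot: [-0.04, 0.999, -0.0, 0.0]
force: [-0.4, -0.8, -1.1]
width: 0.0938
gripper_force: 0.0
time: 2.6
position: [0.4661, 0.1476, 0.2163]
eef_rot: [-0.041, 0.999, 0.0, -0.0]
force: [0.4, 0.3, -0.4]
width: 0.0939
gripper_force: 0.0
time: 3.4
position: [0.4661, -0.0124, 0.2164]
eef_rot: [-0.041, 0.999, 0.0, -0.0]
force: [0.3, -0.2, -1.2]
width: 0.094
gripper_force: 0.0
```

```bash
python3 -m handwheel '[{"dp":[0,-1,0],"rotation":[0,0,0]},{"dp":[0,-1,0],"rotation":[0,0,0]},{"dp":[0,-1,0],"rotation":[0,0,0]},{"dp":[0,-1,-0.9],"rotation":[0,0,0]},{"dp":[0,-1,-1],"rotation":[0,0,0]},{"dp":[0,-1,-1],"rotation":[0,0,0]},{"dp":[0,-1,-1],"rotation":[0,0,0]},{"dp":[0,-0.13,-1],"rotation":[0,0,0]}]'
python3 - <<'E'
from h import *;from cell import arm;import cv2
c=arm.read_camera('top');k=arm.read_camera('scene')
a=cv2.resize(c['color'][200:320,320:430,::-1],None,fx=4,fy=4);b=cv2.resize(k['color'][110:230,150:260,::-1],None,fx=4,fy=4)
cv2.imwrite('pics/above.png',np.hstack([a[:480],b[:480]])[:, :800])
E
```

```text
time: 4.2
position: [0.4663, -0.156, 0.1178]
eef_rot: [-0.04, 0.999, -0.0, 0.0]
force: [0.3, -0.3, 0.3]
width: 0.0939
gripper_force: 0.0
```

View pics/above.png

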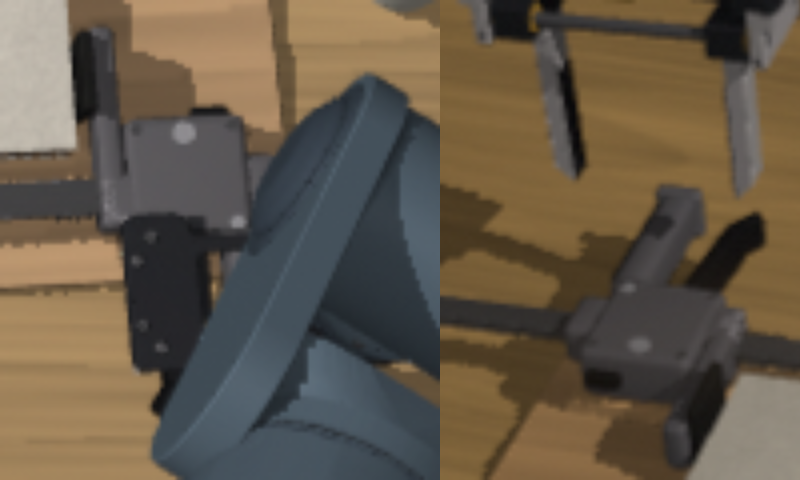

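The right half shows the fingers at (575,175) and (740,190) straddling the grip at (650,240) and the trigger at (720,250). I'll centre the gripper a bit (+4 mm in y) and descend.

```bash
python3 -m handwheel '[{"dp":[0,0.2,-0.5],"rotation":[0,0,0]},{"dp":[0,0,-0.9],"rotation":[0,0,0]},{"dp":[0,0,-0.9],"rotation":[0,0,0]},{"dp":[0,0,-0.5],"rotation":[0,0,0]},{"dp":[0,0,0],"rotation":[0,0,0]}]'
python3 - <<'E'
from h import *;from cell import arm;import cv2
k=arm.read_camera('scene')
cv2.imwrite('pics/low.png',cv2.resize(k['color'][130:230,140:260,::-1],None,fx=5,fy=5))
E
```

```text
time: 4.8
position: [0.4658, -0.1493, 0.0616]
eef_rot: [-0.041, 0.999, 0.001, -0.001]
force: [-0.1, -0.3, 0.2]
width: 0.0938
gripper_force: 0.0
```

View pics/low.png

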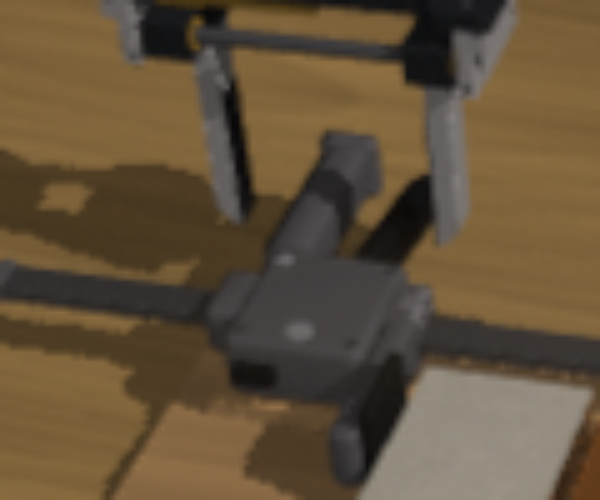

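The fingers straddle the grip (left finger at (240,215)) and the trigger (right finger at (445,240)) with clearance. I'll lower the rest of the way, shift towards the grip's back, then close in small steps for the first stroke.

```bash
python3 -m handwheel '[{"dp":[0,0,-0.7],"rotation":[0,0,0]},{"dp":[0,0,-0.68],"rotation":[0,0,0]},{"dp":[0,-0.35,0],"rotation":[0,0,0]},{"dp":[0,-0.35,0],"rotation":[0,0,0]},{"dp":[0,0,0],"rotation":[0,0,0]}]'
python3 -m handwheel '[{"dp":[0,0,0],"rotation":[0,0,0]}]' 0.85 13
python3 -m handwheel '[{"dp":[0,0,0],"rotation":[0,0,0]}]' 0.3 13
python3 -m handwheel '[{"dp":[0,0,0],"rotation":[0,0,0]}]'
python3 -m handwheel '[{"dp":[0,0,0],"rotation":[0,0,0]},{"dp":[0,0,0],"rotation":[0,0,0]},{"dp":[0,0,0],"rotation":[0,0,0]}]'
```

```text
time: 5.35
position: [0.4668, -0.1655, 0.0353]
eef_rot: [-0.04, 0.999, -0.0, 0.0]
force: [0.2, 0.3, 0.5]
width: 0.0938
gripper_force: 0.0
time: 5.45
position: [0.4667, -0.1649, 0.0353]
eef_rot: [-0.04, 0.999, -0.0, 0.0]
force: [0.3, 0.3, 0.1]
width: 0.0891
gripper_force: 0.0
time: 5.55
position: [0.4663, -0.1638, 0.0351]
eef_rot: [-0.04, 0.999, 0.001, -0.0]
force: [-0.9, 4.0, 2.9]
width: 0.0814
gripper_force: 1.7
time: 5.65
position: [0.4658, -0.1626, 0.0349]
eef_rot: [-0.04, 0.999, 0.002, -0.001]
force: [-2.2, 7.5, 7.0]
width: 0.0733
gripper_force: 3.9
time: 5.95
position: [0.4652, -0.1616, 0.0347]
eef_rot: [-0.041, 0.999, 0.003, -0.002]
force: [-3.0, 10.5, 8.0]
width: 0.0497
gripper_force: 5.0
```

```bash
python3 -m handwheel '[{"dp":[0,0,0],"rotation":[0,0,0]},{"dp":[0,0,0],"rotation":[0,0,0]},{"dp":[0,0,0],"rotation":[0,0,0]}]'
python3 -m handwheel '[{"dp":[0,0,0],"rotation":[0,0,0]},{"dp":[0,0,0],"rotation":[0,0,0]},{"dp":[0,0,0],"rotation":[0,0,0]}]'
```

```text
time: 6.25
position: [0.465, -0.1596, 0.0346]
eef_rot: [-0.04, 0.999, 0.005, -0.002]
force: [-3.0, 17.8, 10.2]
width: 0.0369
gripper_force: 13.0
time: 6.55
position: [0.4649, -0.1596, 0.0346]
eef_rot: [-0.04, 0.999, 0.005, -0.002]
force: [-3.4, 16.4, 11.2]
width: 0.0369
gripper_force: 13.0
```

A width of 36.9 mm means a full stroke (37 mm over both). I'll shift +2 mm, spring back and repeat.

```bash
python3 -m handwheel '[{"dp":[0,0.1,0],"rotation":[0,0,0]},{"dp":[0,0,0],"rotation":[0,0,0]},{"dp":[0,0,0],"rotation":[0,0,0]},{"dp":[0,0,0],"rotation":[0,0,0]},{"dp":[0,0,0],"rotation":[0,0,0]},{"dp":[0,0,0],"rotation":[0,0,0]},{"dp":[0,0,0],"rotation":[0,0,0]},{"dp":[0,0,0],"rotation":[0,0,0]}]' 0.94 13
python3 -m handwheel '[{"dp":[0,0,0],"rotation":[0,0,0]},{"dp":[0,0,0],"rotation":[0,0,0]},{"dp":[0,0,0],"rotation":[0,0,0]},{"dp":[0,0,0],"rotation":[0,0,0]},{"dp":[0,0,0],"rotation":[0,0,0]},{"dp":[0,0,0],"rotation":[0,0,0]},{"dp":[0,0,0],"rotation":[0,0,0]},{"dp":[0,0,0],"rotation":[0,0,0]}]' 0.3 13
python3 - <<'E'
from h import *;from cell import arm;import cv2
c=arm.read_camera('top');print(arm.sense()['width'])
a=cv2.imread('pics/top0.png')[180:270,255:355];b=c['color'][180:270,255:355,::-1]
cv2.imwrite('pics/s2.png',np.hstack([cv2.resize(i,None,fx=4,fy=4) for i in(a,b)]))
E
```

```text
time: 7.35
position: [0.4669, -0.163, 0.0353]
eef_rot: [-0.041, 0.999, -0.001, 0.001]
force: [-0.7, 0.0, 0.0]
width: 0.0884
gripper_force: 0.0
time: 8.15
position: [0.4653, -0.1595, 0.0346]
eef_rot: [-0.041, 0.999, 0.003, -0.001]
force: [-2.5, 12.3, 7.2]
width: 0.0372
gripper_force: 13.0
0.03735326444035152
```

View pics/s2.png

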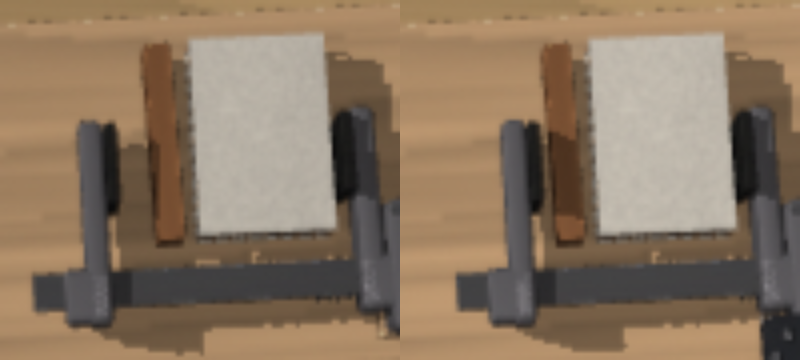

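The far jaw (left edge 78→102 px) advanced about 11 mm in two strokes and nothing else moved. I'll do two more strokes, checking the width at stall.

```bash
for i in 1 2; do
python3 -m handwheel '[{"dp":[0,0,0],"rotation":[0,0,0]},{"dp":[0,0,0],"rotation":[0,0,0]},{"dp":[0,0,0],"rotation":[0,0,0]},{"dp":[0,0,0],"rotation":[0,0,0]},{"dp":[0,0,0],"rotation":[0,0,0]},{"dp":[0,0,0],"rotation":[0,0,0]},{"dp":[0,0,0],"rotation":[0,0,0]},{"dp":[0,0,0],"rotation":[0,0,0]}]' 0.94 13
python3 -m handwheel '[{"dp":[0,0,0],"rotation":[0,0,0]},{"dp":[0,0,0],"rotation":[0,0,0]},{"dp":[0,0,0],"rotation":[0,0,0]},{"dp":[0,0,0],"rotation":[0,0,0]},{"dp":[0,0,0],"rotation":[0,0,0]},{"dp":[0,0,0],"rotation":[0,0,0]},{"dp":[0,0,0],"rotation":[0,0,0]},{"dp":[0,0,0],"rotation":[0,0,0]}]' 0.3 13
done
```

```text
time: 9.0
position: [0.4669, -0.163, 0.0353]
eef_rot: [-0.041, 0.999, -0.001, 0.001]
force: [0.4, 0.2, -0.4]
width: 0.0882
gripper_force: 0.0
time: 9.8
position: [0.4652, -0.1595, 0.0346]
eef_rot: [-0.04, 0.999, 0.003, -0.002]
force: [-3.6, 12.3, 8.1]
width: 0.0373
gripper_force: 13.0
time: 10.6
position: [0.4669, -0.163, 0.0353]
eef_rot: [-0.041, 0.999, -0.001, 0.001]
force: [0.2, -0.1, 0.2]
width: 0.0882
gripper_force: 0.0
time: 11.4
position: [0.4652, -0.1595, 0.0346]
eef_rot: [-0.04, 0.999, 0.003, -0.002]
force: [-2.7, 11.3, 8.4]
width: 0.0375
gripper_force: 13.0
```

```bash
python3 -m handwheel '[{"dp":[0,0,0],"rotation":[0,0,0]},{"dp":[0,0,0],"rotation":[0,0,0]},{"dp":[0,0,0],"rotation":[0,0,0]},{"dp":[0,0,0],"rotation":[0,0,0]},{"dp":[0,0,0],"rotation":[0,0,0]},{"dp":[0,0,0],"rotation":[0,0,0]},{"dp":[0,0,0],"rotation":[0,0,0]},{"dp":[0,0,0],"rotation":[0,0,0]}]' 0.94 13
python3 -m handwheel '[{"dp":[0,0,0],"rotation":[0,0,0]},{"dp":[0,0,0],"rotation":[0,0,0]},{"dp":[0,0,0],"rotation":[0,0,0]},{"dp":[0,0,0],"rotation":[0,0,0]},{"dp":[0,0,0],"rotation":[0,0,0]},{"dp":[0,0,0],"rotation":[0,0,0]},{"dp":[0,0,0],"rotation":[0,0,0]},{"dp":[0,0,0],"rotation":[0,0,0]}]' 0.3 13
python3 - <<'E'
from h import *;from cell import arm;import cv2
c=arm.read_camera('top');k=arm.read_camera('scene')
a=k['color'][185:275,190:290,::-1];b=c['color'][180:270,255:355,::-1]
cv2.imwrite('pics/s5.png',np.hstack([cv2.resize(i,None,fx=4,fy=4) for i in(a,b)]))
E
```

```text
time: 12.2
position: [0.4669, -0.163, 0.0353]
eef_rot: [-0.041, 0.999, -0.001, 0.001]
force: [0.7, -0.2, 0.1]
width: 0.0885
gripper_force: 0.0
time: 13.0
position: [0.4653, -0.1595, 0.0346]
eef_rot: [-0.04, 0.999, 0.003, -0.002]
force: [-2.1, 12.3, 8.9]
width: 0.0368
gripper_force: 13.0
```

View pics/s5.png

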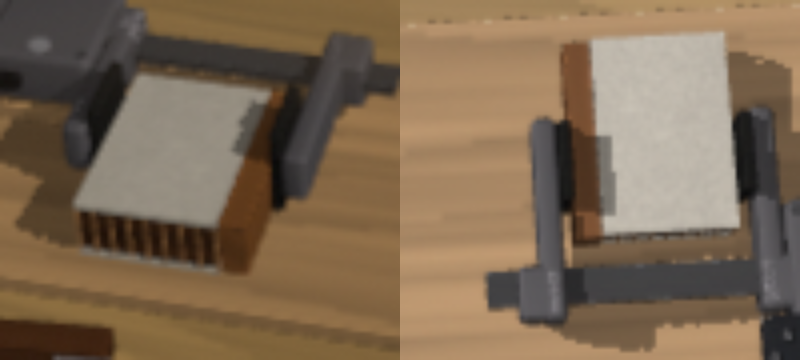

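The lipping now lies against the panel, with the jaw at the lipping. The next stroke should stall part-way, so I'll step it carefully.

```bash
python3 -m handwheel '[{"dp":[0,0,0],"rotation":[0,0,0]},{"dp":[0,0,0],"rotation":[0,0,0]},{"dp":[0,0,0],"rotation":[0,0,0]},{"dp":[0,0,0],"rotation":[0,0,0]},{"dp":[0,0,0],"rotation":[0,0,0]},{"dp":[0,0,0],"rotation":[0,0,0]},{"dp":[0,0,0],"rotation":[0,0,0]},{"dp":[0,0,0],"rotation":[0,0,0]}]' 0.94 11
for i in 1 2 3; do python3 -m handwheel '[{"dp":[0,0,0],"rotation":[0,0,0]},{"dp":[0,0,0],"rotation":[0,0,0]},{"dp":[0,0,0],"rotation":[0,0,0]}]' 0.3 11;done
```

```text
time: 13.9
position: [0.4669, -0.163, 0.0353]
eef_rot: [-0.041, 0.999, -0.001, 0.001]
force: [-0.2, 0.5, -0.1]
width: 0.0876
gripper_force: 0.0
time: 14.2
position: [0.466, -0.1616, 0.0348]
eef_rot: [-0.041, 0.999, 0.001, -0.001]
force: [-2.1, 3.8, 2.5]
width: 0.0678
gripper_force: 2.1
time: 14.5
position: [0.4651, -0.1574, 0.0345]
eef_rot: [-0.04, 0.999, 0.006, -0.002]
force: [-1.5, 20.9, 12.8]
width: 0.0481
gripper_force: 11.0
time: 14.8
position: [0.465, -0.157, 0.0345]
eef_rot: [-0.04, 0.999, 0.006, -0.002]
force: [-2.0, 22.2, 13.5]
width: 0.0469
gripper_force: 11.0
```

It stalled part-way at 46.9 mm with about 22 N on the trigger: the rear finger is just clear, so the trigger takes twice the grip force. I'll ease the grip to 10 N, which puts about 20 N on the trigger, and check.

```bash
python3 -m handwheel '[{"dp":[0,0,0],"rotation":[0,0,0]},{"dp":[0,0,0],"rotation":[0,0,0]},{"dp":[0,0,0],"rotation":[0,0,0]},{"dp":[0,0,0],"rotation":[0,0,0]},{"dp":[0,0,0],"rotation":[0,0,0]},{"dp":[0,0,0],"rotation":[0,0,0]}]' 0.3 10
python3 - <<'E'
from h import *;from cell import arm;import cv2
c=arm.read_camera('top');k=arm.read_camera('scene')
a=k['color'][185:275,190:290,::-1];b=c['color'][180:270,255:355,::-1]
cv2.imwrite('pics/s6.png',np.hstack([cv2.resize(i,None,fx=4,fy=4) for i in(a,b)]))
s=arm.sense();print(s['width'],s['force'],s['gripper_force'],s['wrist_torque'])
E
```

```text
time: 15.4
position: [0.4651, -0.1575, 0.0345]
eef_rot: [-0.04, 0.999, 0.005, -0.002]
force: [-3.0, 20.3, 11.8]
width: 0.0481
gripper_force: 10.0
0.04884271056994069 [-2.32053152 19.91471293 11.66230063] 10.004874765872955 [3.79427835 0.39947977 0.04647199]
```

View pics/s6.png

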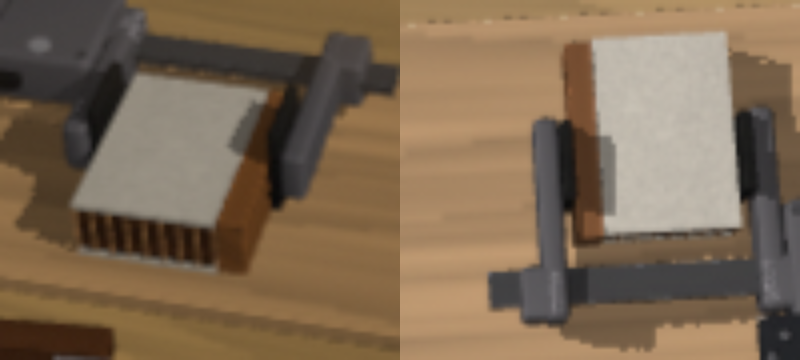

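The lipping is tight to the panel, and both pads are on the work (right half: far pad at 572, near pad at 740). I'll check that the width has settled.

```bash
for i in 1 2; do python3 -m handwheel '[{"dp":[0,0,0],"rotation":[0,0,0]},{"dp":[0,0,0],"rotation":[0,0,0]},{"dp":[0,0,0],"rotation":[0,0,0]},{"dp":[0,0,0],"rotation":[0,0,0]},{"dp":[0,0,0],"rotation":[0,0,0]}]';done
```

```text
time: 16.0
position: [0.4651, -0.1574, 0.0345]
eef_rot: [-0.04, 0.999, 0.005, -0.002]
force: [-1.9, 20.0, 12.6]
width: 0.0482
gripper_force: 10.0
time: 16.5
position: [0.4651, -0.1574, 0.0345]
eef_rot: [-0.04, 0.999, 0.005, -0.002]
force: [-2.3, 19.7, 11.8]
width: 0.0482
gripper_force: 10.0
```

```bash
python3 -c "
from cell import arm
print(arm.finish_job())"
```

```text
the job is handed in; nothing more can be done
None
```

I closed the clamp with five full trigger strokes and a sixth that stalled part-way with the work pinched; I handed the job in at about 16.5 s, still squeezing with about 20 N on the trigger, and no verdict came back.

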